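Shut and clip a storage canister

ROBOT

A 6-joint arm with a two-finger parallel gripper is mounted at the origin on a cart in front of the work surface, level with it; the furniture and walls round the work are solid. World frame = base frame: x ahead of the robot, y to its left, z up, the work surface at z = 0. Lengths are in mm, angles in degrees, forces in N, time in s.
With the tool pointing down it reaches from about 300 to 875 mm from the base axis. Payload 6.4 kg.
Tool frame: the origin (TCP) lies at the very end of the fingers, on their centre line; the grasp point (between the pads) lies 19 mm behind it (r.pinch_z is the distance from the TCP to the grasp point, in mm); z points along the fingers, y is the line along which they close (so a half turn about z gives the same grasp; the last joint's range is limited). The gripper opens to 88 mm and grips with 3 to 60 N. Pads are 18 mm wide; open, the fingers measure 123 mm over their backs; the gripper's body (75 mm by 187 mm) begins 45 mm behind the grasp point.
Start: joints at [-86.534, 10.359, 92.074, -0, 77.567, -11.82], TCP at [151.612, -554.667, 238.714] pointing down, gripper open.
Joint ranges: [-171.53, 171.53], [-51.25, 118.39], [17.06, 147.69], [-65.23, 245.23], [0, 150.52], [-178.68, 178.68]. Speed limits (degrees/s): [147.25, 147.25, 172.46, 180, 180, 180].

INTERFACE

Orientations are given as a 3x3 rotation matrix whose columns are the frame's x, y, z axes.
In Python, from rig import monitor, capture, get_calibration, r gives the robot as it stands. The module is installed in compiled form; this text tells all that it offers.
- The arm moves only by the shell command python3 -m handwheel 'ROWS' [FORCE]. ROWS is JSON, a list of rows, each a list of 3 entries, a list of its own where there are three numbers: the shift along the tool's x, y, z in m, then the turn, a rotation vector about the tool's x, y, z in rad, then the finger opening in m, from 0 to 0.0881. In form: [[[tx, ty, tz], [wx, wy, wz], hand], ...]. A call has exactly 10 rows; each row is the pose to reach, as a shift and turn from the pose commanded when the call began, along the tool's axes at that moment; what a row does not reach only later rows make up. A row lasts 1/12 s, in which the tool goes at most 41.7 mm and 7.16 degrees, less where a joint would pass 70% of its speed; a pose out of reach is approached as far as the arm can. A call with a gripper value outside its range is refused whole. The fingers move at their own pace and stop on an object; FORCE is the grip in N (left out, the last holds). Time passes only in rows, so rows that repeat a pose let the fingers close, or fill a call up. It gives the time, the measured TCP pose, the force, the opening and the grip force at its end, in the units of the state.
- monitor.get_state(): the state, without advancing time (a new reading comes with each control period).
- capture(name): name is "scene" or "top" or "wrist"; returns (picture, depth): 480x640x3 uint8, red, green, blue; 480x640 float32, mm along the optical axis (not along the pixel's ray), 0 where there is no reading.
- get_calibration(name): a dict with "vfov" (degrees; the focal length in pixels is half the picture's height over the tangent of half this angle, whatever the lens; pixels are square), "cx", "cy" (the principal point, pixels), "camera_from_world" (4x4, takes a point from world to camera coordinates); the wrist camera has in their place "T_tool_cam" (4x4, takes a point from camera to tool coordinates, whose origin is the TCP and whose axes are the flange's). Camera axes: x right, y down, z forward; pixel columns grow to the right and rows downward; lengths in mm; the calibration is good to about 2 mm. A picture is of the moment at which its call begins: read the wrist's pose just before it. get_calibration takes no time and is no camera call.
- r.job_done(): hands the job in; it is judged then, once.
The state is a dict: "time_s": time; "qpos": joint angles; "joint_velocities": joint speeds; "joint_efforts": joint torques, N m; "tcp_pos": TCP position; "eef_rot": TCP orientation; "contact_force": force on the tool from outside, world axes, zero at the start; "ft_torque": the same for the moment, N m; "width": opening from 0.0 (shut) to 1.0 (fully open); "finger_force": force on a finger pad.
Only numpy, scipy, OpenCV 4.12 (cv2) and the standard library are available. Lean on these libraries where they do the work, as an engineer would, in place of code of your own. Each camera call takes 0.05 s, during which the arm holds its last target. There are 200 camera calls.

TASK

Close up the open stoneware canister: swing its lid down onto the mouth, then swing the wire bail by its red tab up over the lid, past centre, until it snaps and holds the lid clamped. Keep the canister standing upright without dragging it away, do not bump the honey jar, the tin or the mug, and take the hand away at the end.

Things in the scene. Friction and masses are not known exactly. Their poses are not given: they have to be found in the camera images.
- canister: White stoneware canister with a blue stripe, 120 mm across, 120 mm high to the rim, about 2.6 kg, loose on the counter (slides or tips if pushed with over about 10 N). Origin: centre of its underside; z up; front (clasp side) -x, facing the robot within 0.4 rad of yaw; lid hinge behind at +x; bail pivots at +y and -y, with a small spring strut on the +y side, 68 mm from the centre.
- lid_hinge (a point): Middle of the lid's hinge axis (parallel to the canister's y), fixed to the canister at (54, 0, 122) mm in its frame.
- lid_top (a point): Top middle of the lid's outer face, on the lid. The lid is a white disc of 100 mm diameter with a smooth dome; when shut this point is at (0, 0, 158) mm in the canister's frame, facing up; its distance from the hinge axis is 65 mm. Just behind it (10 to 26 mm) sits a steel saddle with two lugs 8 mm higher, 40 mm apart, where the wire comes to rest.
- lid (a joint): Lid hinge: 0 = shut on the rim, grows as the lid opens up and back, up to 1.8 rad; it starts open between 1.05 and 1.7. Stiff hinge: the lid stays where it is left (about 2 to 4 N at the dome top moves it).
- bail_pivot (a point): Middle of the bail's pivot axis (parallel to the canister's y), fixed to the canister at (0, 0, 100) mm in its frame.
- bail_bar (a point): Middle of the bail's crossbar, 66 mm from the pivot axis: a steel wire arch 5.4 mm thick and 114 mm wide that straddles the lid, with a red sleeve 11 mm thick and 32 mm long at its middle. At bail 0 it is at (-62, 0, 124) mm in the canister's frame; clamped, at (17, 0, 164).
- tab_face (a point): Point to push on the bail's red thumb tab (28 mm wide, 9 mm thick, 32 mm long), on the middle of its pushing face, 22 mm from the crossbar and 10 mm from the tab's end. At bail 0 the tab stands upright in front of the canister and this face looks to the front (-x), the point at (-66, 0, 146) mm in the canister's frame, 80 mm from the pivot axis; clamped, the tab lies flat over the lid, this face up, the point at (39, 0, 171).
- bail (a joint): Bail hinge: 0 = swung fully forward (open, as it starts), grows as it swings up and back over the lid. Spring-loaded over centre: it springs back to 0 when let go below 1.2 rad (dead centre), strongest at about 0.65 rad (0.35 N m, about 4.5 N at the tab); beyond 1.2 it snaps by itself to its stop at 1.46 = clamped. It cannot pass through the lid: shut the lid first.
- honey_jar: Bystander: honey jar, 71 mm across, 110 mm high, behind the work to the left. Origin under its centre.
- tuna: Bystander: low round tin, 86 mm across, 40 mm high, behind the canister. Origin under its centre.
- mug: Bystander: green mug, 92 mm across (125 mm with handle), 100 mm high, behind to the right. Origin under its centre.

How it is judged:
By the outcome, as a careful person would: the job done as asked, in the order asked, and still so for the second after the job is handed in, with the robot touching nothing.
It also fails if it takes over 43 s, if anything falls off the work surface, if the arm or the gripper's body presses on something with over 40 N, if the wrist force passes 120 N, or if a joint passes its speed limit or range.

## Working session

There is one attempt and no reset: what is moved stays moved. The work goes in short steps, Python scripts to look and compute and a shell command to move; the robot and the scene stay as the last step left them, time stands still between calls to the robot, and variables do not carry over. Pictures are saved under pics/ and viewed, at most 10 in all, crops included, and the job is handed in when it is done.

```bash
mkdir -p pics
cat > h.py <<'E'
import numpy as np,cv2
from rig import monitor,capture,get_calibration,r
def cam(n):
    c=get_calibration(n); f=240/np.tan(np.radians(c['vfov']/2)); return c,f
def cloud(n):
    s=monitor.get_state(); im,d=capture(n); c,f=cam(n)
    v,u=np.mgrid[0:480,0:640]
    P=np.stack([(u-c['cx'])/f*d,(v-c['cy'])/f*d,d],-1).reshape(-1,3)
    if n=='wrist':
        T=np.eye(4);T[:3,:3]=s['eef_rot'];T[:3,3]=s['tcp_pos'];T=T@np.array(c['T_tool_cam'])
    else: T=np.linalg.inv(np.array(c['camera_from_world']))
    W=(P@T[:3,:3].T+T[:3,3]).reshape(480,640,3); W[d==0]=np.nan
    return im,W
def red(im):
    h=cv2.cvtColor(im,cv2.COLOR_RGB2HSV); return ((h[...,0]<8)|(h[...,0]>172))&(h[...,1]>140)&(h[...,2]>70)
E
python3 - <<'E'
from h import *
s=monitor.get_state();print(s['tcp_pos'],np.round(s['eef_rot'],3),s['time_s'])
for n in('scene','top'):
    im,W=cloud(n);np.savez(n,im=im,W=W);cv2.imwrite(f'pics/{n}.png',im[...,::-1])
    m=red(im);k,l,st,ce=cv2.connectedComponentsWithStats(m.astype(np.uint8))
    for i in range(1,k):
        if st[i,4]>30:print(n,st[i],np.nanmedian(W[l==i],0))
E
```

```text
[ 151.57642555 -554.12008687  237.81973165] [[ 0.965  0.264 -0.   ]
 [ 0.264 -0.965  0.002]
 [ 0.    -0.002 -1.   ]] 0.0
scene [365 267  18  20 233] [477.2222246  167.60188858 142.5152025 ]
scene [  92  364   52   50 2036] [489.93006374 554.38341216  80.02090351]
scene [  38  426   59   54 2529] [429.72323792 628.86022296  80.7076851 ]
top [ 109  263   39   35 1032] [504.05079107 546.62820267  81.57927672]
top [  66  294   40   35 1095] [443.11517553 622.22378645  81.10427834]
top [323 294  19   8 127] [480.60914185 163.57654072 154.01588019]
```

View pics/scene.png

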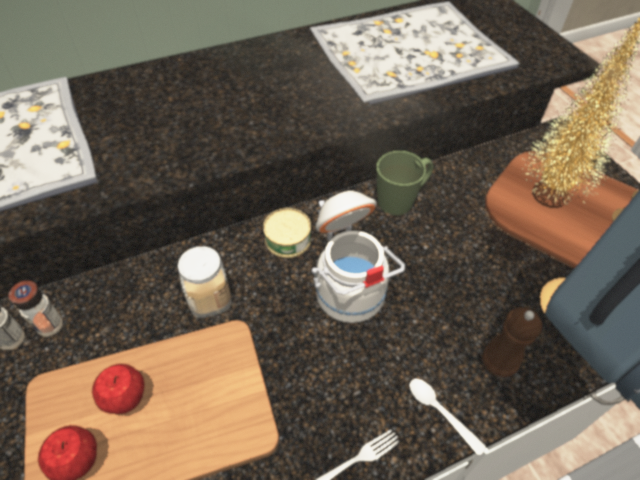

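View pics/top.png

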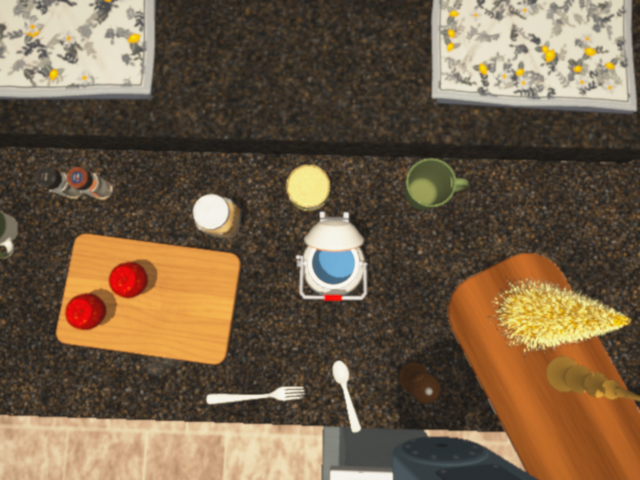

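The scene view shows the open canister with its tab at (374,276) and the lid leaning back. The top view shows the mouth at (334,263), the tab at (332,297), and the lid with its lugs at about (334,225). The tin is behind at (308,187), the mug at (431,183) and the jar at (213,214).

Run:
```python
from h import *
for n in('top','scene'):
    z=np.load(n+'.npz');im,W=z['im'],z['W'];h=cv2.cvtColor(im,cv2.COLOR_RGB2HSV)
    near=(np.hypot(W[...,0]-545,W[...,1]-165)<150)
    wh=(h[...,1]<70)&(h[...,2]>100)&near
    rim=wh&(W[...,2]>116)&(W[...,2]<126)&(W[...,0]<570)
    c,rr=cv2.minEnclosingCircle(W[rim][:,:2].astype(np.float32));
    p=W[rim][:,:2];A=np.c_[p,np.ones(len(p))];s=np.linalg.lstsq(A,(p**2).sum(1),rcond=None)[0]
    print(n,'rim',c,rr,'fit',s[:2]/2,np.sqrt(s[2]+(s[:2]**2).sum()/4),len(p))
    lid=wh&(W[...,2]>132)&(W[...,0]>545)
    q=W[lid];print('lid min/max',q.min(0),q.max(0),np.median(q,0),len(q))
    for zz in range(130,240,10):
        b=q[(q[:,2]>zz)&(q[:,2]<zz+10)]
        if len(b)>5:print(zz,b[:,:2].min(0).round(),b[:,:2].max(0).round(),np.median(b,0).round())
    rd=red(im)&near;q=W[rd];print('tab',q.min(0),q.max(0),q.mean(0))
    bl=(h[...,0]>95)&(h[...,0]<125)&(h[...,1]>90)&near&(W[...,0]>480)&(W[...,2]<120);v,u=np.nonzero(bl);print('blue',u.mean(),v.mean(),np.nanmean(W[bl],0))
    C=get_calibration(n)
    # other objects
    for nm,x in(('jar',im),):pass
    hi=(W[...,2]>30)&(W[...,2]<200)&(W[...,0]>450)&(W[...,0]<850)&(abs(W[...,1])<450)
    k,l,st,ce=cv2.connectedComponentsWithStats(hi.astype(np.uint8))
    for i in range(1,k):
        if st[i,4]>200:
            q=W[l==i];print(st[i],np.percentile(q,5,axis=0).round(),np.percentile(q,95,axis=0).round())
```

```text
top rim (516.7439575195312, 164.9689483642578) 64.51984405517578 fit [525.41091928 165.39540045] 45.464922083863314 547
lid min/max [557.03504564 117.19435786 164.09086783] [627.13912341 214.95290997 221.81032562] [582.49844854 165.95980506 206.42369995] 1523
160 [617. 143.] [627. 189.] [620. 166. 168.]
170 [579. 117.] [627. 215.] [614. 167. 175.]
180 [571. 118.] [613. 214.] [599. 167. 186.]
190 [566. 120.] [608. 211.] [593. 167. 196.]
200 [560. 125.] [604. 207.] [586. 165. 206.]
210 [557. 131.] [594. 195.] [571. 166. 214.]
220 [561. 163.] [564. 177.] [562. 167. 221.]
tab [474.35002314 145.42414088  -2.18371048] [487.27580235 181.77325716 159.0194409 ] [480.47547887 163.78204789 107.85540355]
blue 333.311553030303 265.67897727272725 [543.61570001 163.1188645   38.85412134]
[  178    89   462    70 27557] [ 759. -338.   50.] [844. 407. 157.]
[ 404  158   64   51 1441] [661. -77.  35.] [742.  26. 101.]
[ 286  165   43   43 1437] [668. 184.  35.] [739. 254.  41.]
[ 193  194   46   43 1537] [600. 358.  47.] [659. 418. 112.]
[ 296  212   71   88 3450] [485. 114.  37.] [608. 219. 193.]
sce
[... 425 characters left out ...]
4. 179. 166.]
170 [567. 132.] [623. 217.] [569. 179. 175.]
180 [562. 121.] [609. 216.] [566. 191. 185.]
190 [558. 123.] [598. 213.] [567. 195. 195.]
200 [556. 128.] [597. 207.] [576. 187. 206.]
210 [554. 139.] [590. 196.] [566. 170. 215.]
tab [475.39627183 152.12025697 122.25187848] [482.10320794 180.49135891 159.16149445] [477.56032102 167.47757533 141.84720886]
blue 352.7492625368732 264.50442477876106 [572.85195024 148.08185253  38.60678644]
[  128    51   444   189 32764] [ 726. -378.   41.] [839. 416. 153.]
[ 312  199   92  116 5945] [480. 121.  38.] [593. 223. 186.]
[ 264  208   46   39 1434] [663. 186.  34.] [737. 256.  40.]
[ 178  247   51   63 2467] [596. 366.  39.] [651. 426. 111.]
```

Run:
```python
from h import *
for n in('top','scene'):
    W=np.load(n+'.npz')['W']
    for x in range(150,750,75):
        row=[]
        for y in range(-650,200,75):
            b=W[(W[...,0]>=x)&(W[...,0]<x+75)&(W[...,1]>=y)&(W[...,1]<y+75)]
            row.append(int(b[:,2].max()) if len(b) else -1)
        print(n,x,row)
```

```text
top 150 [-1, -1, -1, -1, 206, 208, 206, -1, -1, 2, 3, -1]
top 225 [-1, -1, 2, -1, 207, 207, 208, 421, 426, 421, 13, 8]
top 300 [-1, -1, 4, 5, 207, 302, 392, 208, 152, 125, 14, 9]
top 375 [-1, -1, 5, 5, 204, 339, 423, 437, 207, 6, 6, 5]
top 450 [-1, -1, 5, 5, 6, 206, 489, 493, 208, 6, 159, 157]
top 525 [-1, -1, 6, 5, 5, 204, 258, 207, 5, 5, 221, 220]
top 600 [-1, -1, 5, 5, 5, 7, 7, 6, 103, 5, 204, 201]
top 675 [-1, -1, 5, 5, 6, 7, 6, 104, 103, 103, 6, 43]
scene 150 [-904, -903, -903, -901, -905, -136, -135, -1, -1, 394, 4, -1]
scene 225 [-902, -903, -403, -298, -188, -139, 2, 4, 4, 464, 12, 10]
scene 300 [-1, -1, -1, -1, -1, -1, 205, 206, 152, 129, 11, 7]
scene 375 [-1, -1, -1, -1, -1, 208, 422, 436, 206, 4, 4, 4]
scene 450 [-1, -1, -1, -1, -1, 206, 472, 487, 206, 4, 159, 156]
scene 525 [-1, 4, 3, -1, -1, -1, 205, 206, 4, 3, 221, 219]
scene 600 [-1, 3, 4, -1, -1, 4, 4, 4, 101, 99, 109, 180]
scene 675 [-1, 3, 4, 5, 5, 4, 5, 103, 102, 101, 4, 42]
```

```bash
python3 - <<'E'
from h import *
z=[np.load(n+'.npz')['W'].reshape(-1,3) for n in('top','scene')];W=np.concatenate(z)
az=np.degrees(np.arctan2(W[:,1],W[:,0]));R=np.hypot(W[:,0],W[:,1])
print('r',list(range(200,900,50)))
for a in range(-90,30,6):
    print(a,[int(W[m][:,2].max()) if (m:=(az>=a)&(az<a+6)&(R>=q)&(R<q+50)&(W[:,2]<900)).any() else -1 for q in range(200,900,50)])
E
python3 -m handwheel '[[[0,0,-0.04],[0,0,0],0],[[0,0,-0.08],[0,0,0],0],[[0,0,-0.12],[0,0,0],0],[[0,0,-0.16],[0,0,0],0],[[0,0,-0.2],[0,0,0],0],[[0,0,-0.24],[0,0,0],0],[[0,0,-0.27],[0,0,0],0],[[0,0,-0.30],[0,0,0],0],[[0,0,-0.32],[0,0,0],0],[[0,0,-0.32],[0,0,0],0]]'
python3 -c "
from h import *
s=monitor.get_state();print(s['qpos'],s['tcp_pos'],s['contact_force'])"
```

```text
r [200, 250, 300, 350, 400, 450, 500, 550, 600, 650, 700, 750, 800, 850]
-90 [-1, -907, -1, -904, -1, -906, -907, -1, -1, -1, -1, -1, -1, -1]
-84 [-1, -1, -1, -1, -1, -1, -1, -1, -1, -1, -1, -1, -1, -1]
-78 [-1, -1, -1, -1, -1, -1, -1, -1, -904, -904, -902, -902, -900, -910]
-72 [-1, -1, -1, -1, -1, -903, -905, -903, -903, -901, -903, -902, -902, -908]
-66 [-1, -1, -1, -1, -901, -901, -474, -903, -906, -915, -1, -1, -1, -1]
-60 [-1, -1, -1, -909, -298, -336, 2, -1, -1, -1, -1, -1, -1, -1]
-54 [-1, -1, 208, 207, 207, -1, 4, 4, -1, -1, -1, -1, -1, -1]
-48 [-1, 204, 207, 207, 207, 203, 5, 5, 5, 4, 4, 3, -1, -1]
-42 [-1, 206, 208, 208, 207, 207, -1, 3, 5, 6, 5, 4, 3, -1]
-36 [-1, 207, 208, 207, 207, 208, 203, 2, 6, 5, 5, 5, 5, 153]
-30 [-1, 206, 208, 211, 392, 208, 206, -1, 5, 5, 5, 5, 155, 155]
-24 [3, 205, 208, 208, 311, 390, 287, 207, 6, 7, 5, 152, 157, 162]
-18 [3, 419, 207, 207, 359, 493, 435, 207, 5, 5, 7, 154, 157, 165]
-12 [5, 426, 5, 206, 322, 412, 385, 206, 7, 6, 94, 155, 161, 163]
-6 [5, 426, 151, 134, 207, 208, 207, 5, 5, 103, 104, 156, 162, 168]
0 [3, 423, 152, 137, 6, 4, 5, 5, 5, 103, 103, 155, 156, 156]
6 [4, 464, 5, 5, 4, 6, 119, 194, 181, 6, 5, 157, 156, 156]
12 [431, 452, 6, 6, 6, 130, 158, 221, 217, 171, 43, 156, 156, 156]
18 [431, 428, 14, 10, 5, 5, 159, 217, 213, 41, 42, 153, 157, 155]
24 [2, 11, 12, 9, 5, 5, 128, 117, 5, 5, 113, 112, 154, 156]
time_s: 0.93
tcp_pos: [151.7, -555.0, 563.8]
eef_rot: [[0.965, 0.264, 0.0], [0.264, -0.965, -0.008], [-0.002, 0.007, -1.0]]
contact_force: [-0.3, -0.6, 0.0]
width: 0.267
finger_force: 0.0
[-8.65314735e+01  7.20398190e+00  5.92582376e+01  1.00638223e-03
  1.13101058e+02 -1.18205733e+01] [ 151.66067695 -555.003268    563.75722547] [-0.33405595 -0.62855807  0.01585761]
```

```bash
python3 -m handwheel '[[[0.031,-0.025,0],[0,0,0.05],0],[[0.062,-0.051,0],[0,0,0.1],0],[[0.093,-0.076,0],[0,0,0.15],0],[[0.124,-0.101,0],[0,0,0.2],0],[[0.155,-0.126,0],[0,0,0.25],0],[[0.186,-0.152,0],[0,0,0.267],0],[[0.217,-0.177,0],[0,0,0.267],0],[[0.248,-0.202,0],[0,0,0.267],0],[[0.279,-0.228,0],[0,0,0.267],0],[[0.31,-0.253,0],[0,0,0.267],0]]'
python3 -c "
from h import *
s=monitor.get_state();print(s['qpos'],s['tcp_pos'],s['contact_force'])"
```

```text
time_s: 1.77
tcp_pos: [384.5, -226.9, 557.3]
eef_rot: [[1.0, -0.0, -0.001], [-0.0, -1.0, 0.001], [-0.001, -0.001, -1.0]]
contact_force: [0.4, -0.7, 0.5]
width: 0.005
finger_force: 0.0
[-4.58469381e+01 -9.92376465e+00  7.67639813e+01  1.91003885e-03
  1.13256142e+02  4.41791387e+01] [ 384.48774899 -226.89979859  557.31149931] [ 0.35283599 -0.72245694  0.48443714]
```

```bash
python3 -m handwheel '[[[0.023,-0.033,0],[0,0,0],0],[[0.046,-0.066,0],[0,0,0],0],[[0.069,-0.098,0],[0,0,0],0],[[0.092,-0.13,0],[0,0,0],0],[[0.116,-0.163,0],[0,0,0],0],[[0.139,-0.196,0],[0,0,0],0],[[0.162,-0.228,0],[0,0,0],0],[[0.185,-0.261,0],[0,0,0],0],[[0.208,-0.293,0],[0,0,0],0],[[0.232,-0.326,0],[0,0,0],0]]'
python3 -m handwheel '[[[0.02,-0.035,0.01],[0,0,0],0],[[0.03,-0.06,0.04],[0,0,0],0],[[0.035,-0.065,0.08],[0,0,0],0],[[0.035,-0.066,0.12],[0,0,0],0],[[0.035,-0.066,0.16],[0,0,0],0],[[0.035,-0.066,0.2],[0,0,0],0],[[0.035,-0.066,0.24],[0,0,0],0],[[0.035,-0.066,0.27],[0,0,0],0],[[0.035,-0.066,0.29],[0,0,0],0],[[0.035,-0.066,0.29],[0,0,0],0]]'
python3 - <<'E'
from h import *
s=monitor.get_state();print(s['qpos'],s['tcp_pos'])
im,W=cloud('scene');cv2.imwrite('pics/s2.png',cv2.resize(im[100:400,200:600],(800,600))[...,::-1])
E
```

```text
time_s: 2.6
tcp_pos: [616.6, 99.0, 557.0]
eef_rot: [[1.0, -0.0, -0.002], [-0.0, -1.0, -0.0], [-0.002, 0.0, -1.0]]
contact_force: [0.8, -0.3, 0.8]
width: 0.006
finger_force: 0.0
time_s: 3.43
tcp_pos: [647.1, 162.8, 260.4]
eef_rot: [[1.0, -0.0, -0.013], [-0.0, -1.0, -0.001], [-0.013, 0.001, -1.0]]
contact_force: [-1.1, 1.1, -0.9]
width: 0.004
finger_force: 0.0
[ 3.95152974e+00  2.15578900e+01  7.56174611e+01 -1.40355851e-03
  8.35608156e+01  9.39627685e+01] [647.12324203 162.77428946 260.40345694]
```

View pics/s2.png

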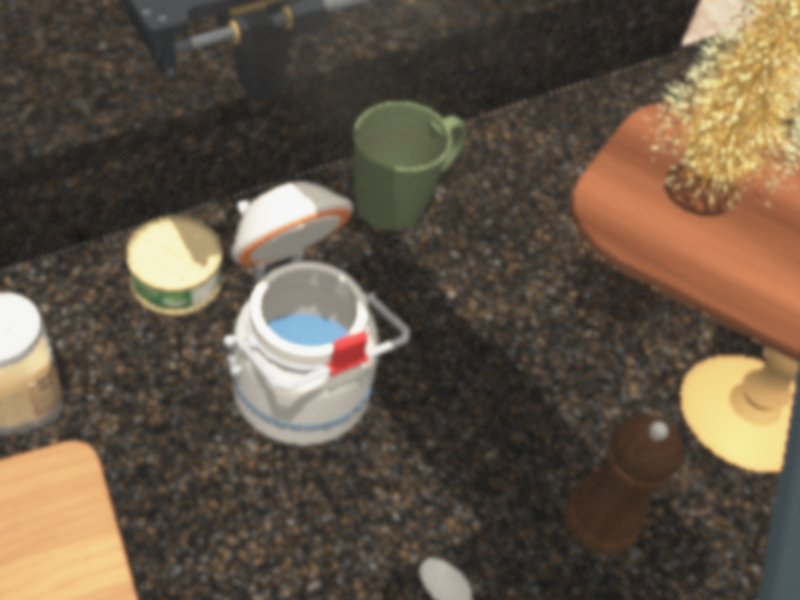

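The picture shows nothing disturbed. The hand is behind and above the lid, at crop (265,80), and the lid is at crop (290,220).

```bash
python3 -m handwheel '[[[0,-0.003,0.03],[0,0,0],0],[[0,-0.003,0.05],[0,0,0],0],[[0,-0.003,0.061],[0,0,0],0],[[-0.01,-0.003,0.061],[0,0,0],0],[[-0.02,-0.003,0.061],[0,0,0],0],[[-0.03,-0.003,0.061],[0,0,0],0],[[-0.037,-0.003,0.061],[0,0,0],0],[[-0.044,-0.003,0.061],[0,0,0],0],[[-0.05,-0.003,0.062],[0,0,0],0],[[-0.055,-0.003,0.062],[0,0,0],0]]'
python3 - <<'E'
from h import *
s=monitor.get_state();print(s['tcp_pos'],s['contact_force'])
im,W=cloud('top');cv2.imwrite('pics/t3.png',cv2.resize(im[130:350,220:460],(600,550))[...,::-1])
E
```

```text
time_s: 4.32
tcp_pos: [596.4, 166.1, 207.9]
eef_rot: [[1.0, -0.0, 0.002], [-0.0, -1.0, 0.0], [0.002, -0.0, -1.0]]
contact_force: [1.4, -0.2, 0.5]
width: 0.003
finger_force: 0.8
[596.35738696 166.08971205 207.85732823] [ 1.41149994 -0.21036527  0.5462068 ]
```

View pics/t3.png

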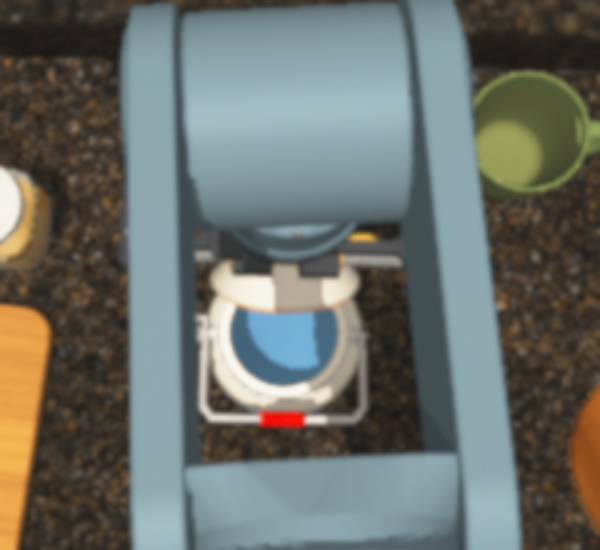

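The fingers are touching the upper back of the lid at about (285,260). The bail is still forward with its tab at (283,420), and nothing else has moved.

```bash
python3 -m handwheel '[[[-0.009,0,0.007],[0,0,0],0],[[-0.016,0,0.011],[0,0,0],0],[[-0.022,0,0.015],[0,0,0],0],[[-0.028,0,0.018],[0,0,0],0],[[-0.033,0,0.022],[0,0,0],0],[[-0.038,0,0.026],[0,0,0],0],[[-0.044,0,0.030],[0,0,0],0],[[-0.048,0,0.034],[0,0,0],0],[[-0.053,0,0.039],[0,0,0],0],[[-0.053,0,0.039],[0,0,0],0]]'
```

```text
time_s: 5.2
tcp_pos: [541.3, 166.1, 165.9]
eef_rot: [[1.0, -0.0, -0.003], [-0.0, -1.0, -0.0], [-0.003, 0.0, -1.0]]
contact_force: [-0.0, 0.1, -1.2]
width: 0.005
finger_force: 0.0
```

```bash
python3 -m handwheel '[[[-0.002,0,0.003],[0,0,0],0],[[-0.003,0,0.005],[0,0,0],0],[[-0.004,0,0.007],[0,0,0],0],[[-0.004,0,0.009],[0,0,0],0],[[-0.004,0,0.010],[0,0,0],0],[[-0.004,0,0.011],[0,0,0],0],[[-0.004,0,0.012],[0,0,0],0],[[-0.004,0,0.013],[0,0,0],0],[[-0.004,0,0.013],[0,0,0],0],[[-0.004,0,0.013],[0,0,0],0]]'
python3 - <<'E'
from h import *
im,W=cloud('scene');cv2.imwrite('pics/s4.png',cv2.resize(im[150:350,230:500],(800,592))[...,::-1])
E
```

```text
time_s: 6.03
tcp_pos: [539.2, 166.1, 158.0]
eef_rot: [[1.0, 0.0, 0.001], [0.0, -1.0, -0.0], [0.001, 0.0, -1.0]]
contact_force: [-12.5, -3.2, 23.8]
width: 0.0
finger_force: 11.6
```

View pics/s4.png

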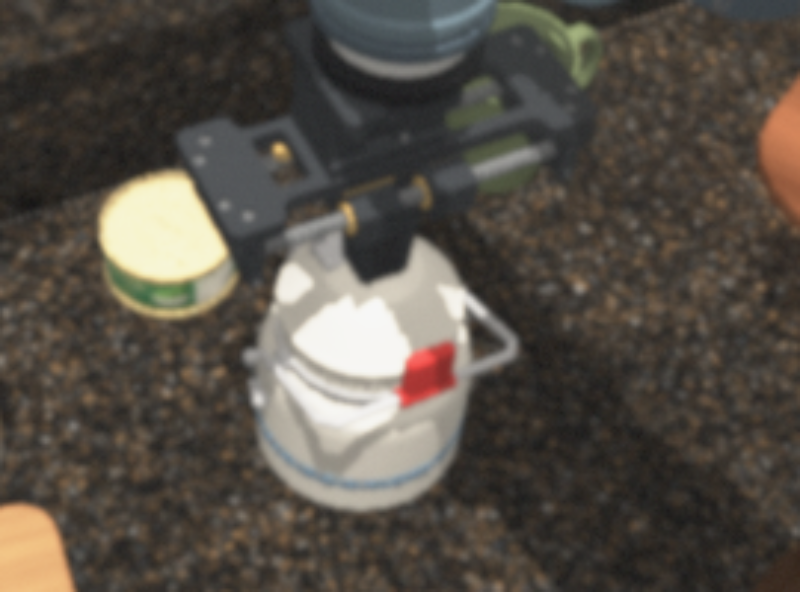

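The lid is shut on the mouth under the fingertips, which are at crop (385,270). The tab stands in front at crop (428,372). Next I lift off and move to the front.

```bash
python3 -m handwheel '[[[0,0,-0.02],[0,0,0],0],[[0,0,-0.05],[0,0,0],0],[[-0.01,0,-0.07],[0,0,0],0],[[-0.04,0,-0.07],[0,0,0],0],[[-0.075,0,-0.07],[0,0,0],0],[[-0.1,0,-0.07],[0,0,0],0],[[-0.105,0,-0.05],[0,0,0],0],[[-0.105,0,-0.03],[0,0,0],0],[[-0.105,0,-0.01],[0,0,0],0],[[-0.105,0,-0.005],[0,0,0],0]]'
python3 - <<'E'
from h import *
im,W=cloud('scene');cv2.imwrite('pics/s5.png',cv2.resize(im[150:350,230:500],(800,592))[...,::-1])
s=monitor.get_state();print(s['tcp_pos'])
v,u=np.mgrid[0:480,0:640];m=red(im)&(np.hypot(W[...,0]-480,W[...,1]-165)<40)
q=W[m];print(m.sum(),np.percentile(q,[3,50,97],axis=0))
h=cv2.cvtColor(im,cv2.COLOR_RGB2HSV)
wh=(h[...,1]<70)&(h[...,2]>100)&(np.hypot(W[...,0]-545,W[...,1]-165)<80);q=W[wh];print(np.nanmax(q,0),np.nanpercentile(q[:,2],98))
E
```

```text
time_s: 6.92
tcp_pos: [432.2, 165.9, 157.1]
eef_rot: [[1.0, -0.0, -0.004], [-0.0, -1.0, -0.0], [-0.004, 0.0, -1.0]]
contact_force: [-0.3, 0.0, 0.0]
width: 0.007
finger_force: 0.0
[432.40723009 165.86981422 157.4260642 ]
35 [[475.88366798 161.58276169 123.42157745]
 [476.86694855 171.56310218 128.7098541 ]
 [477.74415514 179.71497675 131.82196969]]
[608.01278151 234.79621078 496.11271829] 159.974315435338
```

View pics/s5.png

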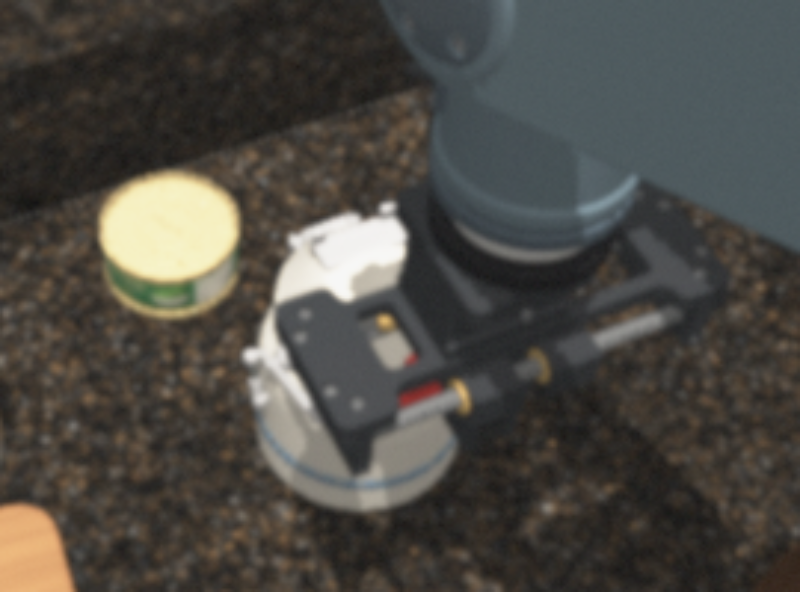

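The lid stays shut with the hand clear of it. The lugs are at crop (295,240) and (388,208), and the fingers are in front of the tab.

```bash
python3 -m handwheel '[[[0.01,0,0.011],[0,0,0],0],[[0.02,0,0.011],[0,0,0],0],[[0.028,0,0.011],[0,0,0],0],[[0.033,0,0.011],[0,0,0],0],[[0.037,0,0.010],[0,0,0],0],[[0.040,0,0.006],[0,0,0],0],[[0.044,0,0.002],[0,0,0],0],[[0.048,0,-0.002],[0,0,0],0],[[0.052,0,-0.005],[0,0,0],0],[[0.052,0,-0.005],[0,0,0],0]]'
```

```text
time_s: 7.8
tcp_pos: [486.4, 166.3, 166.4]
eef_rot: [[1.0, -0.0, -0.001], [-0.0, -1.0, 0.0], [-0.001, -0.0, -1.0]]
contact_force: [-6.9, -0.2, 5.0]
width: 0.006
finger_force: 3.9
```

```bash
python3 -m handwheel '[[[0.007,0,-0.003],[0,0,0],0],[[0.013,0,-0.005],[0,0,0],0],[[0.020,0,-0.008],[0,0,0],0],[[0.027,0,-0.009],[0,0,0],0],[[0.034,0,-0.010],[0,0,0],0],[[0.041,0,-0.010],[0,0,0],0],[[0.048,0,-0.010],[0,0,0],0],[[0.054,0,-0.009],[0,0,0],0],[[0.060,0,-0.007],[0,0,0],0],[[0.060,0,-0.007],[0,0,0],0]]'
python3 - <<'E'
from h import *
im,W=cloud('scene');cv2.imwrite('pics/s6.png',cv2.resize(im[150:350,230:500],(800,592))[...,::-1])
E
```

```text
time_s: 8.63
tcp_pos: [550.7, 166.3, 176.1]
eef_rot: [[1.0, -0.001, 0.009], [-0.001, -1.0, 0.001], [0.009, -0.001, -1.0]]
contact_force: [-0.2, -0.3, -0.2]
width: 0.004
finger_force: 0.0
```

View pics/s6.png

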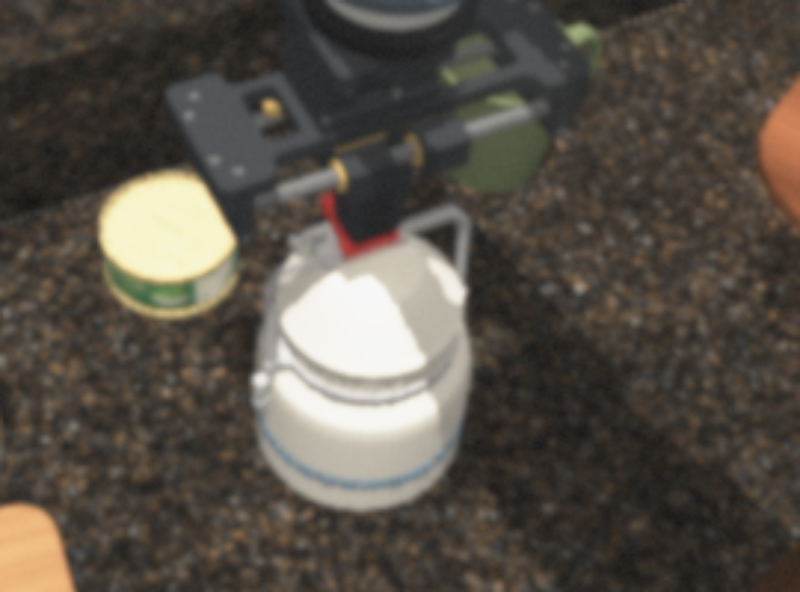

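The bail is over the lid, with its red tab lying back at crop (360,225), and the fingers read no force, so it has probably snapped. I'll press lightly to make sure, then lift away.

```bash
python3 -m handwheel '[[[0.006,0,0],[0,0,0],0],[[0.014,0,0.001],[0,0,0],0],[[0.018,0,0.004],[0,0,0],0],[[0.018,0,0.007],[0,0,0],0],[[0.018,0,0.009],[0,0,0],0],[[0.018,0,0.009],[0,0,0],0],[[0.018,0,0.009],[0,0,0],0],[[0.018,0,0.009],[0,0,0],0],[[0.018,0,0.009],[0,0,0],0],[[0.018,0,0.009],[0,0,0],0]]'
python3 -m handwheel '[[[0,0,-0.02],[0,0,0],0],[[0,0,-0.05],[0,0,0],0],[[0,0,-0.09],[0,0,0],0],[[0,0,-0.13],[0,0,0],0],[[-0.03,0,-0.16],[0,0,0],0],[[-0.07,0,-0.18],[0,0,0],0],[[-0.11,0,-0.2],[0,0,0],0],[[-0.15,0,-0.21],[0,0,0],0],[[-0.18,0,-0.21],[0,0,0],0],[[-0.18,0,-0.21],[0,0,0],0]]'
python3 - <<'E'
from h import *
im,W=cloud('scene');cv2.imwrite('pics/s7.png',cv2.resize(im[150:350,230:500],(800,592))[...,::-1])
m=red(im)&(np.hypot(W[...,0]-560,W[...,1]-165)<80);q=W[m];print(len(q),np.percentile(q,[3,50,97],axis=0) if len(q) else '')
E
```

```text
time_s: 9.52
tcp_pos: [566.5, 166.5, 169.8]
eef_rot: [[1.0, 0.0, 0.006], [0.0, -1.0, 0.0], [0.006, -0.0, -1.0]]
contact_force: [-15.9, -1.3, 40.4]
width: 0.004
finger_force: 20.7
time_s: 10.35
tcp_pos: [380.1, 166.6, 374.3]
eef_rot: [[1.0, 0.002, 0.002], [0.002, -1.0, 0.001], [0.002, -0.001, -1.0]]
contact_force: [1.1, -0.8, -0.0]
width: 0.003
finger_force: 0.0
372 [[554.44580479 154.69780999 165.13205736]
 [570.51623719 168.24231303 169.46001386]
 [588.65325473 180.46652696 172.54540459]]
```

View pics/s7.png

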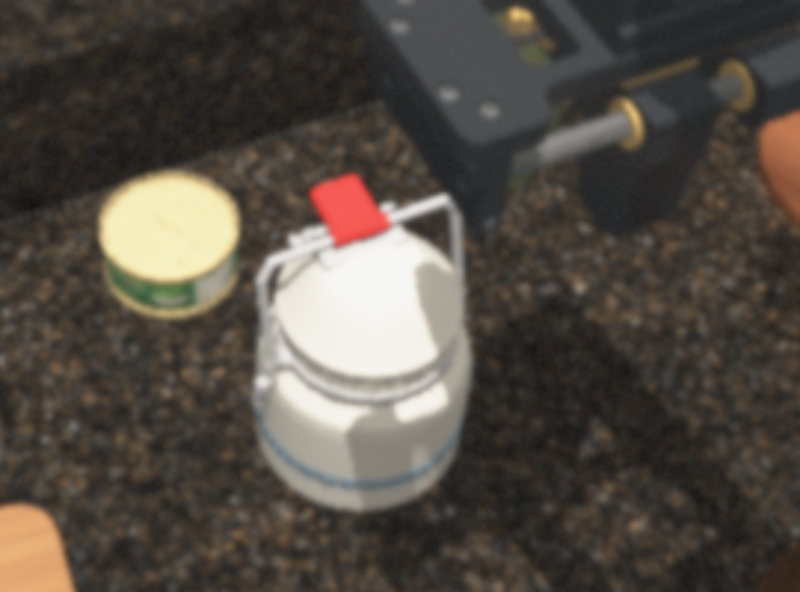

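The bail lies clamped in the saddle with its tab flat at crop (350,208), z about 170 mm. The canister stands where it was, and the hand is away.

```bash
python3 -c "
from rig import r
print(r.job_done())"
```

```text
the job is handed in; nothing more can be done
None
```

The canister's lid is shut and the bail is snapped over centre and clamped on it; the canister stands where it was, I saw no sign of contact with the jar, tin or mug, the hand is clear, and the job was handed in at about 10.4 s of robot time.

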